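# Shut the seal case

### The arm

A 6-joint arm with a two-finger parallel gripper is mounted at the origin on the work surface. World frame = base frame: x ahead of the robot, y to its left, z up, the work surface at z = 0. Lengths are in m, angles in rad, forces in N, time in s.
With the tool pointing down it reaches from about 0.35 to 0.875 m from the base axis. Payload 4.2 kg.
Tool frame: the origin (TCP) lies midway between the tips of the shut fingers; the grasp point (between the pads) lies 19 mm behind it; z points along the fingers, y is the line along which they close (so a half turn about z gives the same grasp; the last joint's range is limited). The gripper opens to 85 mm and grips with 20 to 120 N. Pads are 22 mm wide; open, the fingers measure 114 mm over their backs; the gripper's body (76 mm by 85 mm) begins 54 mm behind the grasp point. The pads swing forward as they close: fully open they stand 13 mm farther back than shut.
Start: joints at [-1.09, 0.385, 0.008, 0, -1.194, -0.259], TCP at [0.138, -0.61, 0.231] pointing down, gripper open.
Joint ranges: [-3.14, 3.14], [-1.21, 2.06], [-1.07, 1.41], [-3.16, 2.05], [-2.99, -0.16], [-3.1, 3.1]. Speed limits (rad/s): [2.79, 2.79, 3.14, 3.14, 3.14, 3.14].

### API

Orientations are given as a unit quaternion [w, x, y, z].
In Python, from bench import state, capture, camera_info, hand_in gives the robot as it stands. The module is installed in compiled form; this text tells all that it offers.
- The arm moves only by the shell command python3 -m crank 'ROWS' [FORCE]. ROWS is JSON, a list of rows, each an object with "linear": the shift along the tool's x, y, z scaled (see below), a list of three; "spin": the turn about the tool's z scaled (see below); "fingers": the opening in per cent of the stroke, from 0 (shut) to 100 (fully open). In form: [{"linear": [dx, dy, dz], "spin": spin, "fingers": fingers}, ...]. A call has 1 to 20 rows; each row shifts and turns the commanded pose from where the row before left it, along the tool's axes as they then stand; what a row does not reach is not made up. The controller multiplies each number of a shift by 500 mm and each number of a turn by 90 degrees. A row lasts 1/10 s, in which the tool goes at most 50 mm and 8.59 degrees, less where a joint would pass 70% of its speed; a pose out of reach is approached as far as the arm can. A call with a number of a shift or a turn outside -1 to 1 is refused whole. A call with a gripper value outside its range is refused whole. The fingers move at their own pace and stop on an object; FORCE is the grip in N (left out, the last holds). Time passes only in rows, so rows that do not move let the fingers close. It gives the time, the measured TCP pose, the force, the opening and the grip force at its end, in the units of the state.
- state(): the state, without advancing time (a new reading comes with each control period).
- capture(name): name is "scene" or "top" or "wrist"; returns (picture, depth): 420x560x3 uint8, red, green, blue; 420x560 float32, m along the optical axis (not along the pixel's ray), 0 where there is no reading.
- camera_info(name): a dict with "mtx" (3x3 intrinsics, pixels), "pose" (4x4, takes a point from camera to world coordinates). Camera axes: x right, y down, z forward; pixel columns grow to the right and rows downward; lengths in m; the calibration is good to about 2 mm. A picture is of the moment at which its call begins: read the wrist's pose just before it. camera_info takes no time and is no camera call; for the wrist camera it gives the pose at the moment of the call.
- hand_in(): hands the job in; it is judged then, once.
The state is a dict: "time": time; "q": joint angles; "joint_velocities": joint speeds; "joint_efforts": joint torques, N m; "ee_pos": TCP position; "orientation": TCP orientation; "wrist_force": force on the tool from outside, world axes, zero at the start; "torque": the same for the moment, N m; "grip_width": finger opening in m; "gripper_force": force on a finger pad.
Only numpy, scipy, OpenCV 4.12 (cv2) and the standard library are available. Lean on these libraries where they do the work, as an engineer would, in place of code of your own. Each camera call takes 0.05 s, during which the arm holds its last target. There are 200 camera calls.

### The job

Close the wooden seal case: a tall stone seal stands on end inside it and keeps the lid up, so tip it over to lie down inside, without lifting it out. Put the flat scraper that lies across the case back into its slotted wooden block, blade first and fully home, and put the lid on the case, fully seated and flush all round. Leave everything else in the case inside it, and the other things on the bench where they are.

Things in the scene. Friction and masses are not known exactly. Their poses are not given: they have to be found in the camera images.
- case: Open dark wooden case, fixed, 164 (x) x 214 (y) x 56 mm high; walls and floor 7 mm (inside 150 x 200 mm, rim 56 mm above the bench). Low ribs along x at y = +-46 mm, tops 23 mm up, make three bays. Origin: centre of underside. The tall seal stands near the -x end of the +y or the -y bay (35 to 50 mm from the middle in x, 75 mm in y): room to fall flat only towards the case's +x.
- seal: Tall square stone seal, 36 x 36 x 85 mm, about 0.3 kg, loose, standing on end in the case so that it rises about 36 mm above the rim. Origin: centre of its foot; z runs along its length (up while it stands, level when it lies down). A push high up tips it; it falls by itself once tilted some 25 degrees.
- seal_mid (a point): The middle of the tall seal's body, 42.5 mm from its foot along its z.
- squat: Squat stone seal, 36 x 36 x 32 mm, loose, standing in the case's other side bay, below the rim. Origin: centre of its underside.
- pastetin: Small white round pot, 48 mm across, 22 mm high, loose, on the floor of the case's middle bay. Origin: centre of its underside.
- lid: Dark wooden lid, 0.35 kg, lying flat, handle up. Plate 164 (x) x 214 (y) x 10 mm over a frame of battens 8 mm deep, 142 x 192 mm outside, which drops into the case's mouth (4 mm play each side, either way round). Origin: centre of the battens' underside, 48 mm above the case's underside once seated. Light wooden bar handle on top: 16 mm wide (x), 90 long (y), 18 to 48 mm above the origin.
- scraper: Flat scraper, 0.14 kg, lying across the case's rims (underside 56 mm up), blade roughly to the case's +x. Steel blade 90 mm long (x 0 to 90), 36 wide, 4 thick; wooden handle 100 mm long (x -100 to 0), 24 wide, 16 thick; undersides in one plane. Origin: on that plane at the shoulder where blade meets handle; x to the blade's tip, z up. It balances about 10 mm on the blade's side of the shoulder.
- scraper_tip (a point): The middle of the blade's end edge, 90 mm from the shoulder along the scraper's x.
- holder: Light wooden block, fixed, 110 (x) x 90 (y) x 55 mm high. Its level slot opens at the -x face and runs along +x, 95 mm deep (blind), 44 wide, 34 to 45 mm above the bench, under two lips with a 20 mm gap between them on top. Origin: centre of underside. The blade slides in along +x until the handle's shoulder meets the -x face; let go there, it stays lying in the slot.
- slot_mouth (a point): Middle of the slot's floor edge at the block's -x face, 34 mm above the bench.
- jar: Bystander: capped glass jar, 60 mm across, 125 mm high. Origin: centre of its underside.
- mug: Bystander: mug, 72 mm across, 85 mm high. Origin: centre of its underside.
- inktin: Bystander: round tin, 56 mm across, 38 mm high. Origin: centre of its underside.
- dish: Bystander: small white dish, 72 mm across, 26 mm high. Origin: centre of its underside.
- hammer: Bystander: hammer lying beyond the case, its length along the body's x.
- driver: Bystander: screwdriver lying at the far side, its length along the body's x.
- slab: Bystander: dark steel slab, 70 x 50 x 30 mm. Origin: centre of its underside.
There are look-alikes about, which are no part of the job. There is more than one size of the seal; the one meant has the size given above. There is more than one size of the scraper; the job needs the smaller.

How it is judged:
By the outcome, as a careful person would: the job done as asked, in the order asked, and still so for the second after the job is handed in, with the robot touching nothing.
It also fails if it takes over 72 s, if anything falls off the work surface, if the arm or the gripper's body presses on something with over 40 N, if the wrist force passes 120 N, or if a joint passes its speed limit or range.

## Working session

There is one attempt and no reset: what is moved stays moved. The work goes in short steps, Python scripts to look and compute and a shell command to move; the robot and the scene stay as the last step left them, time stands still between calls to the robot, and variables do not carry over. Pictures are saved under pics/ and viewed, at most 10 in all, crops included, and the job is handed in when it is done.

```bash
mkdir -p pics; cat > h.py <<'E'
import numpy as np, cv2
from bench import state,capture,camera_info
def grab(n,name):
    ci=camera_info(n); im,d=capture(n); cv2.imwrite(f'pics/{name}.png',im[:,:,::-1]); np.savez(f'pics/{name}.npz',im=im,d=d,K=ci['mtx'],T=ci['pose']); return im,d,ci
def cloud(name):
    f=np.load(f'pics/{name}.npz'); d=f['d']; K=f['K'];T=f['T']
    v,u=np.mgrid[0:d.shape[0],0:d.shape[1]]
    p=np.stack([(u-K[0,2])/K[0,0]*d,(v-K[1,2])/K[1,1]*d,d],-1)@T[:3,:3].T+T[:3,3]
    p[d==0]=np.nan
    return f['im'],p
E
python3 - <<'E'
from h import *
for n in('top','scene'):
    im,d,ci=grab(n,n+'0'); print(ci['pose'].round(3).tolist(),ci['mtx'].round(1).tolist())
s=state(); print(s)
E
```

```text
[[-0.026, -0.998, 0.05, 0.47], [-1.0, 0.026, 0.003, 0.045], [-0.004, -0.05, -0.999, 1.084], [0.0, 0.0, 0.0, 1.0]] [[394.9, 0.0, 285.4], [0.0, 394.9, 207.7], [0.0, 0.0, 1.0]]
[[-0.467, 0.547, -0.695, 1.518], [0.884, 0.28, -0.374, 0.581], [-0.01, -0.789, -0.614, 0.938], [0.0, 0.0, 0.0, 1.0]] [[534.4, 0.0, 269.6], [0.0, 534.4, 206.4], [0.0, 0.0, 1.0]]
{'time': 0.1, 'q': array([-1.09041554e+00,  3.85483652e-01,  6.78106428e-03, -4.18000311e-04,
       -1.19397912e+00, -2.58601429e-01]), 'joint_velocities': array([ 0.00070136, -0.00124377,  0.0041032 ,  0.00092098, -0.00066731,
       -0.00064354]), 'joint_efforts': array([-4.38737352e-04, -3.93318021e+01,  1.88928884e+01,  4.19793248e+00,
       -2.60651737e-03,  1.15297263e-05]), 'ee_pos': array([ 0.13738462, -0.60919558,  0.23033834]), 'orientation': array([-1.59290620e-04, -1.10585892e-01,  9.93866105e-01,  9.49226438e-04]), 'wrist_force': array([ 0.14476379,  0.08420494, -0.65111854]), 'torque': array([ 0.01870683, -0.01829934, -0.03227045]), 'gripper_force': 0.0, 'grip_width': 0.08550256738147197}
```

View pics/top0.png

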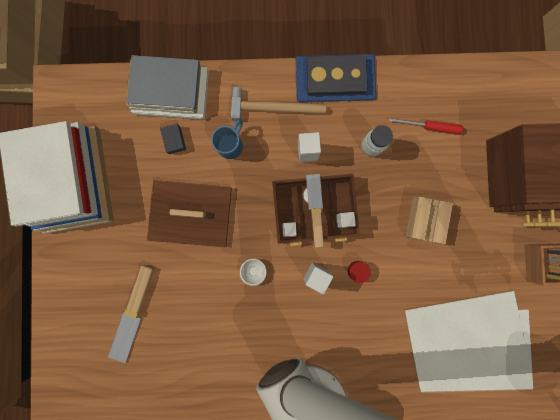

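View pics/scene0.png

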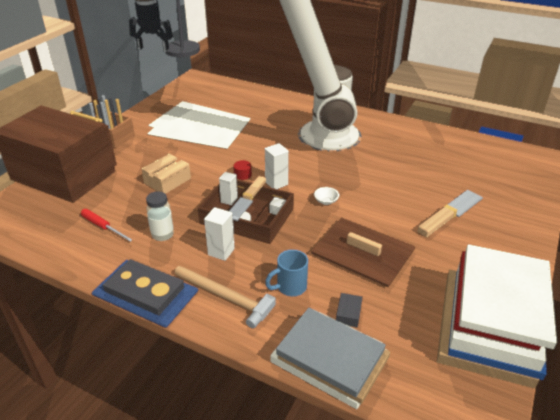

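Candidates. Seal: top (346,220) and (289,230) are in the case; (309,148) and (319,278) stand outside. Scraper: (316,210) lies on the case; the large one is at (131,313). The description points to (346,220) as the tall seal and (316,210) as the scraper. I'll check that with heights and one close crop.

```bash
python3 - <<'E'
from h import *
im,p=cloud('top0')
c=cv2.resize(im[165:260,255:475],None,fx=3.6,fy=3.6,interpolation=cv2.INTER_CUBIC); cv2.imwrite('pics/crop0.png',c[:,:,::-1])
for u,v in [(346,220),(289,230),(309,148),(319,278),(317,228),(315,190),(131,313),(308,196),(190,235),(188,213),(423,215),(445,218),(432,220),(275,195),(353,230)]:
    q=np.nanmedian(p[v-1:v+2,u-1:u+2].reshape(-1,3),0); print(u,v,q.round(3))
im2,p2=cloud('scene0')
for u,v in [(228,180),(277,203)]: print(p2[v,u].round(3))
# lid plate top & handle, case rim, holder top by height bands
def rect(mask,name):
    q=p[mask][:,:2]
    (c,s,a)=cv2.minAreaRect((q*1000).astype(np.float32)); print(name,mask.sum(),np.round(c,1),np.round(s,1),round(a,1), np.nanmedian(p[mask][:,2]).round(4))
z=p[...,2]
def box(u0,u1,v0,v1,zl,zh):
    m=np.zeros(z.shape,bool); m[v0:v1,u0:u1]=True; return m&(z>zl)&(z<zh)
def big(m):
    n,l,st,_=cv2.connectedComponentsWithStats(m.astype(np.uint8)); return l==1+np.argmax(st[1:,4])
rect(big(box(140,240,170,255,.008,.03)),'lid')
rect(big(box(160,215,200,225,.035,.08)),'lidhandle')
rect(big(box(400,460,190,250,.045,.07)),'holder')
rect(big(box(265,365,170,250,.048,.064)),'case')
rect(big(box(265,365,170,250,.065,.08)),'scraperhandle')
rect(big(box(330,365,200,240,.08,.11)),'seal')
E
```

```text
346 220 [ 0.485 -0.103  0.092]
289 230 [0.463 0.04  0.04 ]
309 148 [ 0.664 -0.014  0.121]
319 278 [ 0.346 -0.029  0.121]
317 228 [ 0.467 -0.031  0.071]
315 190 [ 0.566 -0.03   0.059]
131 313 [0.254 0.465 0.022]
308 196 [ 0.551 -0.012  0.059]
190 235 [0.457 0.307 0.018]
188 213 [0.515 0.305 0.047]
423 215 [ 0.494 -0.31   0.055]
445 218 [ 0.484 -0.367  0.053]
432 220 [ 0.48  -0.341  0.033]
275 195 [0.556 0.074 0.053]
353 230 [ 0.459 -0.134  0.009]
[ 0.507 -0.093  0.09 ]
[0.476 0.043 0.036]
lid 4563 [516.2 310.4] [215.7 164. ] 83.6 0.0173
lidhandle 209 [516. 309.] [89.8 15.9] 83.6 0.0468
holder 601 [ 474.6 -359.2] [ 36.4 109.7] 77.3 0.0545
case 1207 [522.9 -29.9] [170.9 214. ] 3.9 0.0568
scraperhandle 362 [468.6 -32.5] [99.6 23.9] 3.2 0.0713
seal 213 [ 487.9 -107.8] [35.8 36.2] 4.2 0.0912
```

View pics/crop0.png

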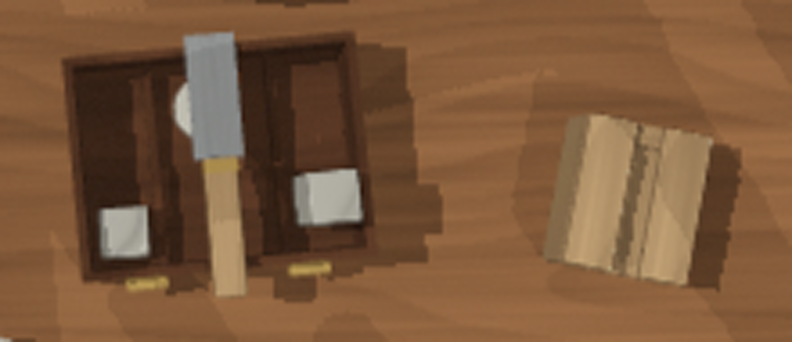

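Checked: (346,220) has its top at 92 mm, so it is the 85 mm seal. The lower one, at about 39 mm, is the squat seal, and those outside are 121 mm high. The scraper on the case is the smaller one. First I'll fit the poses from both views.

```bash
cat > go.py <<'E'
import sys,numpy as np
from bench import state
from scipy.spatial.transform import Rotation as R
s=state(); w,x,y,z=s['orientation']; M=R.from_quat([x,y,z,w]).as_matrix(); p=s['ee_pos']
t=np.array([float(a) for a in sys.argv[1:4]])/1000
phi=np.degrees(np.arctan2(M[1,0],M[0,0]))%360
d=M.T@(t-p)
print('t',round(s['time'],2),'p',(p*1000).round(1),'phi',round(phi,2),'F',s['wrist_force'].round(1),'w',round(s['grip_width']*1000,1),'units',(d/.5).round(4),'mm',(d*1000).round(1))
if len(sys.argv)>4: print('spin units',round(((phi-float(sys.argv[4])+180)%360-180)/90,4))
E
python3 - <<'E'
from h import *
def rect(q,name):
    (c,s,a)=cv2.minAreaRect((q[:,:2]*1000).astype(np.float32)); print(name,len(q),np.round(c,1),np.round(s,1),round(a,1),np.median(q[:,2]).round(4))
for n in('top0','scene0'):
    im,p=cloud(n); q=p.reshape(-1,3); col=im.reshape(-1,3).astype(int)
    def sel(x0,x1,y0,y1,z0,z1): 
        m=(q[:,0]>x0)&(q[:,0]<x1)&(q[:,1]>y0)&(q[:,1]<y1)&(q[:,2]>z0)&(q[:,2]<z1); return q[m],col[m]
    a,c=sel(.42,.63,-.16,.1,.050,.0605); dark=c.sum(1)<200; rect(a[dark],n+' case dark')
    a,c=sel(.40,.57,-.42,-.25,.050,.059); rect(a,'holder')
    a,c=sel(.4,.55,-.06,0,.066,.08); rect(a,'scr handle')
    a,c=sel(.5,.66,-.06,0.02,.0565,.065); l=c.min(1)>95; rect(a[l],'blade')
    a,c=sel(.42,.6,.18,.42,.012,.025); rect(a,'lid')
    a,c=sel(.42,.6,.23,.38,.04,.06); rect(a,'lidh')
    a,c=sel(.45,.52,-.14,-.07,.085,.1); rect(a,'seal')
E
python3 go.py 451 -110 225 183.9
```

```text
top0 case dark 651 [519.2 -30.4] [163.3 213.4] 3.9 0.0555
holder 1136 [ 480.7 -332.3] [ 91.6 109.7] 77.1 0.0546
scr handle 362 [468.6 -32.5] [99.6 23.9] 3.2 0.0713
blade 451 [589.4 -19.3] [141.9  48.9] 3.1 0.0597
lid 4467 [516.1 309.6] [214.1 164. ] 83.6 0.0173
lidh 205 [516.  309.1] [89.6 15.8] 83.5 0.0468
seal 209 [ 487.9 -107.8] [35.8 36.2] 3.8 0.0913
scene0 case dark 190 [526.3 -24.4] [164.5 212.4] 4.3 0.0529
holder 461 [ 485.  -329.2] [ 98.2 110.9] 75.9 0.0527
scr handle 184 [474.  -29.1] [100.8  25. ] 2.7 0.0695
blade 219 [583.8 -20.7] [158.2  39.4] 8.3 0.0583
lid 3143 [517.8 311.2] [217.8 168.2] 85.7 0.016
lidh 197 [522.  313.8] [89.  21.7] 85.2 0.045
seal 112 [ 492.9 -104.7] [46.2 38.5] 6.4 0.0894
t 0.1 p [ 137.4 -609.2  230.3] phi 192.7 F [ 0.1  0.1 -0.7] w 85.5 units [-0.8314  0.8361  0.0122] mm [-415.7  418.     6.1]
spin units 0.0978
```

```bash
python3 -m crank '[{"linear":[-0.03,0.03,0],"spin":0,"fingers":0},{"linear":[-0.065,0.065,0],"spin":0,"fingers":0},{"linear":[-0.065,0.065,0],"spin":0,"fingers":0},{"linear":[-0.065,0.065,0],"spin":0,"fingers":0},{"linear":[-0.065,0.065,0],"spin":0,"fingers":0},{"linear":[-0.065,0.065,0],"spin":0,"fingers":0},{"linear":[-0.065,0.065,0],"spin":0,"fingers":0},{"linear":[-0.065,0.065,0],"spin":0,"fingers":0},{"linear":[-0.065,0.065,0],"spin":0,"fingers":0},{"linear":[-0.065,0.065,0],"spin":0,"fingers":0},{"linear":[-0.065,0.065,0],"spin":0,"fingers":0},{"linear":[-0.065,0.065,0],"spin":0,"fingers":0},{"linear":[-0.065,0.065,0],"spin":0,"fingers":0},{"linear":[-0.02,0.025,0],"spin":0.05,"fingers":0},{"linear":[0,0,0],"spin":0.048,"fingers":0},{"linear":[0,0,0],"spin":0,"fingers":0},{"linear":[0,0,0],"spin":0,"fingers":0}]'; python3 go.py 451 -110 225 183.9
python3 - <<'E'
from h import *
im,d,ci=grab('wrist','w1'); print(ci['pose'].round(3).tolist())
im,p=cloud('w1'); q=p.reshape(-1,3)
def rect(q,name):
    if len(q)<5: print(name,len(q)); return
    (c,s,a)=cv2.minAreaRect((q[:,:2]*1000).astype(np.float32)); print(name,len(q),np.round(c,1),np.round(s,1),round(a,1),np.median(q[:,2]).round(4))
def sel(x0,x1,y0,y1,z0,z1): 
    m=(q[:,0]>x0)&(q[:,0]<x1)&(q[:,1]>y0)&(q[:,1]<y1)&(q[:,2]>z0)&(q[:,2]<z1); return q[m]
rect(sel(.46,.52,-.14,-.07,.085,.1),'seal'); rect(sel(.42,.63,-.16,.1,.051,.0575),'rim'); rect(sel(.4,.55,-.06,0,.066,.08),'handle')
E
```

```text
time: 1.8
ee_pos: [0.4502, -0.1112, 0.231]
orientation: [-0.0, -0.035, 0.999, 0.0]
wrist_force: [-0.1, -0.4, -0.3]
grip_width: 0.0001
gripper_force: 0.0
t 1.8 p [ 450.2 -111.2  231. ] phi 183.97 F [-0.1 -0.4 -0.3] w 0.1 units [-0.0018  0.0022  0.0121] mm [-0.9  1.1  6. ]
spin units 0.0008
[[-0.069, 0.959, 0.273, 0.382], [0.998, 0.067, 0.02, -0.116], [0.001, 0.274, -0.962, 0.373], [0.0, 0.0, 0.0, 1.0]]
seal 1436 [ 489.7 -106.6] [35.9 35.9] 4.1 0.091
rim 3935 [522.  -28.5] [165.5 214.9] 3.8 0.0551
handle 2885 [470.2 -31.5] [99.6 25. ] 2.9 0.0711
```

View pics/w1.png

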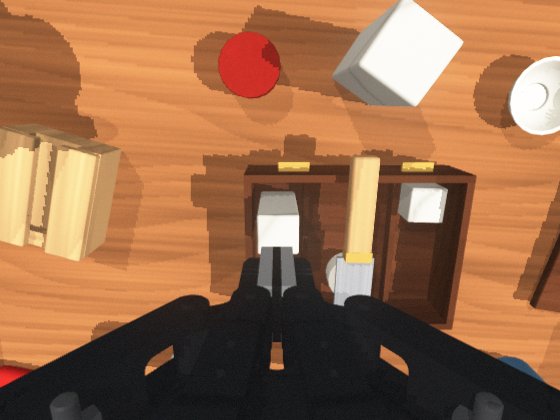

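The picture shows the tall seal at (278,220) with the fingers over it, the scraper at (360,210), the squat seal at (423,203) and the look-alike seal at (400,52). Now I'll lower behind the seal and push it towards the case's +x.

```bash
python3 -m crank '[{"linear":[0,0.003,0.05],"spin":0,"fingers":0},{"linear":[0,0,0.08],"spin":0,"fingers":0},{"linear":[0,0,0.08],"spin":0,"fingers":0},{"linear":[0,0,0.06],"spin":0,"fingers":0},{"linear":[0,0,0.04],"spin":0,"fingers":0},{"linear":[0,0,0],"spin":0,"fingers":0},{"linear":[-0.014,0,0],"spin":0,"fingers":0},{"linear":[-0.01,0,0],"spin":0,"fingers":0},{"linear":[-0.01,0,0],"spin":0,"fingers":0},{"linear":[-0.01,0,0],"spin":0,"fingers":0},{"linear":[-0.01,0,0],"spin":0,"fingers":0},{"linear":[-0.01,0,0],"spin":0,"fingers":0}]'; python3 - <<'E'
from h import *
im,d,ci=grab('top','t2'); im,p=cloud('t2'); print(p[214:224:3,340:352:3,2].round(3))
E
```

```text
time: 3.05
ee_pos: [0.4831, -0.1074, 0.0766]
orientation: [0.0, -0.034, 0.999, 0.0]
wrist_force: [-1.0, 0.0, 0.4]
grip_width: -0.0001
gripper_force: 0.1
[[0.41  0.411 0.41  0.411]
 [0.413 0.414 0.412 0.411]
 [0.414 0.415 0.412 0.415]
 [0.413 0.414 0.413 0.414]]
```

```bash
python3 -m crank '[{"linear":[-0.01,0,0],"spin":0,"fingers":0},{"linear":[-0.01,0,0],"spin":0,"fingers":0},{"linear":[-0.008,0,0],"spin":0,"fingers":0},{"linear":[0,0,0],"spin":0,"fingers":0},{"linear":[0,0,0],"spin":0,"fingers":0},{"linear":[0,0,0],"spin":0,"fingers":0}]'; python3 - <<'E'
from h import *
grab('scene','s2'); im,p=cloud('s2'); q=p.reshape(-1,3)
m=(q[:,0]>.44)&(q[:,0]<.61)&(q[:,1]>-.13)&(q[:,1]<-.07)&(im.reshape(-1,3).min(1)>100)&(q[:,2]<.11)
print(m.sum(),np.percentile(q[m],[2,50,98],axis=0).round(3))
E
```

```text
time: 3.7
ee_pos: [0.496, -0.1065, 0.0762]
orientation: [-0.0, -0.034, 0.999, 0.0]
wrist_force: [-0.5, 0.0, 1.3]
grip_width: 0.0
gripper_force: 0.0
342 [[ 0.476 -0.127  0.007]
 [ 0.54  -0.097  0.04 ]
 [ 0.606 -0.074  0.099]]
```

```bash
python3 -m crank '[{"linear":[0,0,-0.08],"spin":0,"fingers":0},{"linear":[0,0,-0.1],"spin":0,"fingers":0},{"linear":[0,0.04,-0.1],"spin":0,"fingers":60},{"linear":[0,0.06,0],"spin":0.01,"fingers":60},{"linear":[0,0.05,0],"spin":0,"fingers":60},{"linear":[0,0,0],"spin":0,"fingers":60},{"linear":[0,0,0],"spin":0,"fingers":60}]'; python3 go.py 501 -30.3 42 183
python3 - <<'E'
from h import *
grab('wrist','w3'); im,p=cloud('w3'); q=p.reshape(-1,3)
def rect(q,name):
    if len(q)<5: print(name,len(q)); return
    (c,s,a)=cv2.minAreaRect((q[:,:2]*1000).astype(np.float32)); print(name,len(q),np.round(c,1),np.round(s,1),round(a,1),np.median(q[:,2]).round(4))
l=im.reshape(-1,3).min(1)>110
def sel(x0,x1,y0,y1,z0,z1,mm=None): 
    m=(q[:,0]>x0)&(q[:,0]<x1)&(q[:,1]>y0)&(q[:,1]<y1)&(q[:,2]>z0)&(q[:,2]<z1)
    return q[m if mm is None else m&mm]
rect(sel(.45,.61,-.14,-.07,.035,.05,l),'seal'); rect(sel(.4,.55,-.06,0,.066,.08),'handle')
E
```

```text
time: 4.45
ee_pos: [0.4914, -0.0329, 0.2127]
orientation: [-0.0, -0.027, 1.0, -0.0]
wrist_force: [0.6, -0.1, -0.5]
grip_width: 0.0509
gripper_force: 0.0
t 4.45 p [491.4 -32.9 212.7] phi 183.06 F [ 0.6 -0.1 -0.5] w 50.9 units [-0.0195  0.0042  0.3415] mm [ -9.7   2.1 170.7]
spin units 0.0006
seal 2357 [ 552.2 -101.8] [84.  36.3] 4.1 0.042
handle 3558 [470.5 -31.5] [99.4 24.1] 3.3 0.0711
```

View pics/w3.png

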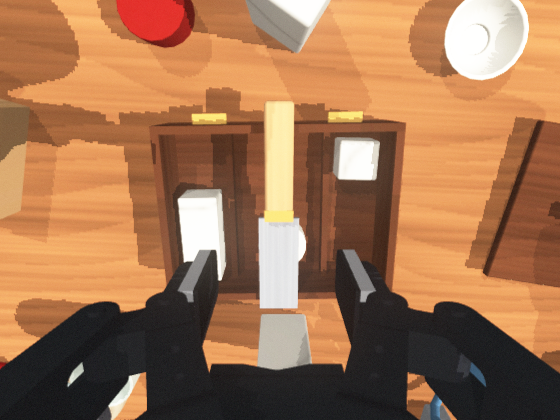

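The seal lies flat at (203,235), inside the bay. The scraper is at (280,205) between the fingers. Next is gripping it.

```bash
python3 -m crank '[{"linear":[-0.021,0.005,0.04],"spin":0,"fingers":60},{"linear":[0,0,0.08],"spin":0,"fingers":60},{"linear":[0,0,0.08],"spin":0,"fingers":60},{"linear":[0,0,0.08],"spin":0,"fingers":60},{"linear":[0,0,0.04],"spin":0,"fingers":60},{"linear":[0,0,0.018],"spin":0,"fingers":60},{"linear":[0,0,0],"spin":0,"fingers":0},{"linear":[0,0,0],"spin":0,"fingers":0},{"linear":[0,0,0],"spin":0,"fingers":0},{"linear":[0,0,0],"spin":0,"fingers":0},{"linear":[0,0,0],"spin":0,"fingers":0}]' 80; python3 go.py 501 -30 120 167.1
```

```text
time: 5.6
ee_pos: [0.5026, -0.0299, 0.0447]
orientation: [0.001, -0.026, 1.0, 0.0]
wrist_force: [-0.3, 0.1, 3.2]
grip_width: 0.023
gripper_force: 78.7
t 5.6 p [502.6 -29.9  44.7] phi 183.0 F [-0.3  0.1  3.2] w 23.0 units [ 0.0029  0.     -0.1505] mm [  1.5   0.  -75.3]
spin units 0.1766
```

```bash
python3 -m crank '[{"linear":[0,0,-0.03],"spin":0,"fingers":0},{"linear":[0,0,-0.06],"spin":0,"fingers":0},{"linear":[0,0,-0.06],"spin":0,"fingers":0},{"linear":[0,0,-0.03],"spin":0,"fingers":0},{"linear":[0.02,-0.025,0],"spin":0,"fingers":0},{"linear":[0.04,-0.05,0],"spin":0,"fingers":0},{"linear":[0.055,-0.067,0],"spin":0,"fingers":0},{"linear":[0.055,-0.067,0],"spin":0,"fingers":0},{"linear":[0.055,-0.067,0],"spin":0,"fingers":0},{"linear":[0.055,-0.067,0],"spin":0,"fingers":0},{"linear":[0.055,-0.067,0],"spin":0,"fingers":0},{"linear":[0.043,-0.05,0],"spin":0,"fingers":0},{"linear":[0.025,-0.03,0],"spin":0,"fingers":0},{"linear":[0.01,-0.015,0],"spin":0.04,"fingers":0},{"linear":[0,0,0],"spin":0.07,"fingers":0},{"linear":[0,0,0],"spin":0.05,"fingers":0},{"linear":[0,0,0],"spin":0.016,"fingers":0},{"linear":[0,0,0],"spin":0,"fingers":0}]'; python3 go.py 309 -292.6 26 167.2
python3 - <<'E'
from h import *
grab('wrist','w4'); im,p=cloud('w4'); q=p.reshape(-1,3); c=im.reshape(-1,3).astype(int)
def rect(q,name):
    if len(q)<5: print(name,len(q)); return
    (c,s,a)=cv2.minAreaRect((q[:,:2]*1000).astype(np.float32)); print(name,len(q),np.round(c,1),np.round(s,1),round(a,1),np.median(q[:,2]).round(4))
def sel(x0,x1,y0,y1,z0,z1): 
    m=(q[:,0]>x0)&(q[:,0]<x1)&(q[:,1]>y0)&(q[:,1]<y1)&(q[:,2]>z0)&(q[:,2]<z1); return q[m]
rect(sel(.38,.58,-.42,-.24,.051,.059),'holder'); 
a=sel(.2,.45,-.36,-.22,.13,.18); print(len(a),np.percentile(a,[1,50,99],axis=0).round(3))
E
```

```text
time: 7.4
ee_pos: [0.308, -0.2927, 0.1331]
orientation: [-0.001, 0.112, 0.994, 0.0]
wrist_force: [-0.2, -0.6, -1.4]
grip_width: 0.0226
gripper_force: 78.5
t 7.4 p [ 308.  -292.7  133.1] phi 167.17 F [-0.2 -0.6 -1.4] w 22.6 units [-0.0023  0.0006  0.2143] mm [ -1.1   0.3 107.1]
spin units -0.0004
holder 0
26080 [[ 0.229 -0.317  0.144]
 [ 0.287 -0.285  0.16 ]
 [ 0.347 -0.264  0.179]]
```

View pics/w4.png

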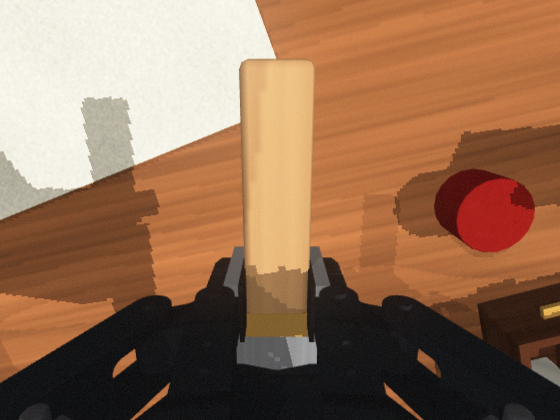

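Handle is straight in the grip at (278,190), and the tip is outside the picture. I'll lower to slot height and check blade against slot in the fixed cameras.

```bash
python3 -m crank '[{"linear":[-0.002,0,0.03],"spin":0,"fingers":0},{"linear":[0,0,0.06],"spin":0,"fingers":0},{"linear":[0,0,0.06],"spin":0,"fingers":0},{"linear":[0,0,0.045],"spin":0,"fingers":0},{"linear":[0,0,0.019],"spin":0,"fingers":0},{"linear":[0,0,0],"spin":0,"fingers":0}]'; python3 go.py 309 -292.6 26 167.2
python3 - <<'E'
from h import *
grab('top','t5');grab('scene','s5')
x=np.array([.975,-.2215]);y=np.array([.2215,.975]);o=np.array([.309,-.2926])
for n in('t5','s5'):
    im,p=cloud(n); q=p.reshape(-1,3); a=(q[:,:2]-o)@x; b=(q[:,:2]-o)@y; z=q[:,2]; c=im.reshape(-1,3).astype(int)
    f=np.abs(c[:,0]-c[:,2])<45
    print(n)
    for lo in range(20,112,10):
        m=(a>lo/1e3)&(a<lo/1e3+.01)&(abs(b)<.035)&(z>.025)&(z<.06)
        if m.sum()>5: print(lo,m.sum(),'b',(np.percentile(b[m],[2,98])*1e3).round(1),'z',(np.median(z[m])*1e3).round(1))
    m=(a>.07)&(a<.14)&(abs(b)<.012)&(z>.03)&(z<.05)&f; print('tip a',np.percentile(a[m],[98,100]).round(4) if m.sum() else 0)
    m=(a>.11)&(a<.26)&(abs(b)<.07)&(z>.05)&(z<.059); print('holder a',np.percentile(a[m],[1,99]).round(4),'b',np.percentile(b[m],[1,99]).round(4))
    mm=m&(b>-.02)&(b<.02); h=np.histogram(b[mm],np.arange(-.02,.021,.002))[0]; print('gap',h)
    (cc,s,an)=cv2.minAreaRect((q[m][:,:2]*1000).astype(np.float32)); print(np.round(cc,1),np.round(s,1),an)
E
```

```text
time: 8.05
ee_pos: [0.3092, -0.2928, 0.0258]
orientation: [-0.002, 0.111, 0.994, 0.0]
wrist_force: [-0.8, -1.2, -0.8]
grip_width: 0.0229
gripper_force: 78.5
t 8.05 p [ 309.2 -292.8   25.8] phi 167.2 F [-0.8 -1.2 -0.8] w 22.9 units [ 0.0005  0.0003 -0.0005] mm [ 0.3  0.2 -0.2]
spin units -0.0
t5
40 9 b [-17.9  -8.5] z 40.9
50 44 b [-18.   16.6] z 40.4
60 56 b [-18.6  16.9] z 40.9
70 53 b [-16.9  17.3] z 39.9
80 56 b [-18.9  16.9] z 40.5
90 52 b [-18.7  16.7] z 40.0
100 34 b [-16.1  17.8] z 39.8
tip a [0.1049 0.1059]
holder a [0.1224 0.2299] b [-0.0447  0.0437]
gap [31 28 33 31 28  0  0  0  0  0  0  0  0  0 14 30 29 32 31 33]
[ 480.8 -332.2] [ 91.3 109.9] 76.87686157226562
s5
20 30 b [-14.3  18. ] z 40.3
30 18 b [-15.6  23.7] z 38.6
40 24 b [-17.5  20.9] z 39.3
50 22 b [-16.9  23. ] z 38.6
60 21 b [-13.9  20.5] z 39.5
70 25 b [-14.3  20.5] z 38.8
80 21 b [-14.3  22.1] z 40.1
90 23 b [-16.6  19.6] z 38.9
100 25 b [-18.4  20.7] z 38.6
tip a [0.1113 0.1134]
holder a [0.1263 0.2344] b [-0.0412  0.05  ]
gap [ 8 14 12 10 19 13  7 10  1  1  0  0  0  0  0  2  7 11 14 12]
[ 485.9 -327.7] [ 95.6 112.1] 77.55359649658203
```

Blade and slot line up within 1 mm, the blade is level, and the tip is 17 mm from the mouth. Inserting.

```bash
python3 -m crank '[{"linear":[-0.015,0,0],"spin":0,"fingers":0},{"linear":[-0.02,0,0],"spin":0,"fingers":0},{"linear":[-0.025,0,0],"spin":0,"fingers":0},{"linear":[-0.03,0,0],"spin":0,"fingers":0},{"linear":[-0.03,0,0],"spin":0,"fingers":0},{"linear":[-0.03,0,0],"spin":0,"fingers":0},{"linear":[-0.025,0,0],"spin":0,"fingers":0},{"linear":[-0.02,0,0],"spin":0,"fingers":0},{"linear":[-0.01,0,0],"spin":0,"fingers":0},{"linear":[0,0,0],"spin":0,"fingers":0}]'; python3 go.py 413.3 -316.3 25.8 167.2
```

```text
time: 9.15
ee_pos: [0.4105, -0.3161, 0.0267]
orientation: [0.0, 0.112, 0.994, -0.0]
wrist_force: [-0.2, -0.6, -0.3]
grip_width: 0.0226
gripper_force: 78.5
t 9.15 p [ 410.5 -316.1   26.7] phi 167.16 F [-0.2 -0.6 -0.3] w 22.6 units [-0.0056  0.0008  0.0017] mm [-2.8  0.4  0.9]
spin units -0.0005
```

```bash
python3 -m crank '[{"linear":[-0.004,0,0.002],"spin":0,"fingers":0},{"linear":[-0.002,0,0.002],"spin":0,"fingers":0},{"linear":[-0.002,0,0],"spin":0,"fingers":0},{"linear":[0,0,0],"spin":0,"fingers":0}]'; python3 go.py 413.3 -316.3 25.8 167.2
```

```text
time: 9.55
ee_pos: [0.412, -0.3163, 0.0244]
orientation: [-0.002, 0.112, 0.994, 0.001]
wrist_force: [-3.8, 0.5, 1.1]
grip_width: 0.0229
gripper_force: 78.6
t 9.55 p [ 412.  -316.3   24.4] phi 167.11 F [-3.8  0.5  1.1] w 22.9 units [-0.0025  0.0006 -0.0028] mm [-1.3  0.3 -1.4]
spin units -0.001
```

```bash
python3 -m crank '[{"linear":[-0.002,0,0.001],"spin":0,"fingers":0},{"linear":[-0.002,0,0],"spin":0,"fingers":0},{"linear":[0,0,0],"spin":0,"fingers":0}]'; python3 go.py 413.3 -316.3 25.8 167.2
```

```text
time: 9.85
ee_pos: [0.4121, -0.3163, 0.0236]
orientation: [-0.004, 0.113, 0.994, 0.001]
wrist_force: [-6.3, 1.6, 2.3]
grip_width: 0.0231
gripper_force: 79.0
t 9.85 p [ 412.1 -316.3   23.6] phi 167.08 F [-6.3  1.6  2.3] w 23.1 units [-0.0024  0.0005 -0.0044] mm [-1.2  0.2 -2.2]
spin units -0.0014
```

```bash
python3 -m crank '[{"linear":[0,0,0.001],"spin":0,"fingers":0},{"linear":[0,0,0],"spin":0,"fingers":50},{"linear":[0,0,0],"spin":0,"fingers":50},{"linear":[0,0,0],"spin":0,"fingers":50},{"linear":[0.002,0,-0.04],"spin":0,"fingers":50},{"linear":[0.0,0,-0.08],"spin":0,"fingers":50},{"linear":[0,0,-0.1],"spin":0,"fingers":50},{"linear":[0,0,-0.1],"spin":0,"fingers":50},{"linear":[0,0,0],"spin":0,"fingers":50}]'; python3 go.py 516.8 309.8 150 263.6
python3 - <<'E'
from h import *
grab('scene','s6'); grab('wrist','w6'); im,p=cloud('w6'); q=p.reshape(-1,3)
o=np.array([.412,-.3163]);x=np.array([.975,-.2215]);y=np.array([.2215,.975]);
a=(q[:,:2]-o)@x; b=(q[:,:2]-o)@y; z=q[:,2]
m=(abs(b)<.015)&(a<.04)&(a>-.12)&(z>.03)&(z<.065)
for lo in range(-100,40,10):
    k=m&(a>lo/1e3)&(a<lo/1e3+.01)
    if k.sum()>3: print(lo,k.sum(),(np.median(z[k])*1e3).round(1),(np.percentile(b[k],[2,98])*1e3).round(1))
I=cv2.imread('pics/s6.png')[130:230,110:250]; J=cv2.imread('pics/w6.png')
cv2.imwrite('pics/v6.png',np.hstack([cv2.resize(I,(420,300),interpolation=2),cv2.resize(J,(380,300))]))
E
```

```text
time: 10.75
ee_pos: [0.4196, -0.3195, 0.192]
orientation: [0.008, 0.111, 0.994, -0.003]
wrist_force: [1.1, -0.5, 0.1]
grip_width: 0.0424
gripper_force: 0.0
t 10.75 p [ 419.6 -319.5  192. ] phi 167.26 F [ 1.1 -0.5  0.1] w 42.4 units [0.0895 1.2708 0.0765] mm [ 44.7 635.4  38.2]
spin units -1.0705
-90 84 48.2 [-9.3 11.3]
-80 432 49.2 [-10.1  12.6]
-70 428 49.1 [-10.2  12.8]
-60 403 49.0 [-10.3  12.9]
-50 396 49.1 [-10.4  12.3]
-40 390 49.1 [-10.5  12.3]
-30 386 49.1 [-10.7  12.5]
-20 358 49.1 [-10.8  12.6]
-10 358 49.1 [-10.9  12.8]
0 352 49.2 [-10.2  12.9]
10 320 49.5 [-14.2  14.4]
20 409 37.6 [-14.2  14.4]
30 398 37.7 [-14.3  14.6]
```

View pics/v6.png

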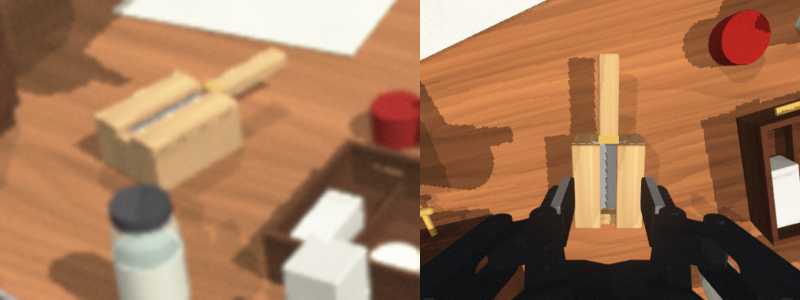

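The scraper sits in the block with its ferrule at the face (608,140) and the blade visible in the gap. I'll quantify the remaining gap and travel to the lid.

```bash
python3 - <<'E'
from h import *
im,p=cloud('w6'); q=p.reshape(-1,3)
o=np.array([.412,-.3163]);x=np.array([.975,-.2215]);y=np.array([.2215,.975])
a=(q[:,:2]-o)@x; b=(q[:,:2]-o)@y; z=q[:,2]
h=(abs(b)<.012)&(z>.044)&(z<.053)&(a<.05)&(a>-.12); print('handle a',np.percentile(a[h],[0,.5,99.5,100]).round(4))
l=(abs(b)>.014)&(abs(b)<.043)&(z>.0535)&(z<.058)&(a>-.05)&(a<.2); print('lips a',np.percentile(a[l],[0,.5,1,99.5]).round(4))
l2=(abs(b)<.008)&(z>.036)&(z<.040)&(a>0)&(a<.15); print('blade visible',np.percentile(a[l2],[.5,99.5]).round(4))
E
python3 -m crank '[{"linear":[0.004,0.04,0],"spin":0,"fingers":70},{"linear":[0.006,0.08,0],"spin":0,"fingers":70},{"linear":[0.006,0.09,0],"spin":0,"fingers":70},{"linear":[0.006,0.09,0],"spin":0,"fingers":70},{"linear":[0.006,0.09,0],"spin":0,"fingers":70},{"linear":[0.006,0.09,0],"spin":0,"fingers":70},{"linear":[0.006,0.09,0],"spin":0,"fingers":70},{"linear":[0.006,0.09,0],"spin":0,"fingers":70},{"linear":[0.006,0.09,0],"spin":0,"fingers":70},{"linear":[0.006,0.09,0],"spin":0,"fingers":70},{"linear":[0.006,0.09,0],"spin":0,"fingers":70},{"linear":[0.006,0.09,0],"spin":0,"fingers":70},{"linear":[0.006,0.09,0],"spin":0,"fingers":70},{"linear":[0.006,0.09,0],"spin":0,"fingers":70},{"linear":[0.006,0.07,0],"spin":0,"fingers":70},{"linear":[0,0,0],"spin":0,"fingers":70}]'; python3 go.py 516.8 309.8 150 263.6
```

```text
handle a [-0.082  -0.082   0.0399  0.0495]
lips a [0.0173 0.0184 0.0191 0.1257]
blade visible [0.0207 0.1128]
time: 12.45
ee_pos: [0.5131, 0.3156, 0.181]
orientation: [-0.001, 0.11, 0.994, -0.001]
wrist_force: [0.1, -0.7, -0.7]
grip_width: 0.0598
gripper_force: 0.0
t 12.45 p [513.1 315.6 181. ] phi 167.37 F [ 0.1 -0.7 -0.7] w 59.8 units [-0.0099 -0.0095  0.0619] mm [-4.9 -4.7 31. ]
spin units -1.0692
```

Tail at -82 mm puts the shoulder at 18 mm, and the face is at 17–19 mm, so the scraper is fully home. Turning for the lid handle.

```bash
python3 -m crank '[{"linear":[-0.01,-0.0095,0],"spin":-0.05,"fingers":70},{"linear":[0,0,0],"spin":-0.09,"fingers":70},{"linear":[0,0,0],"spin":-0.09,"fingers":70},{"linear":[0,0,0],"spin":-0.09,"fingers":70},{"linear":[0,0,0],"spin":-0.09,"fingers":70},{"linear":[0,0,0],"spin":-0.09,"fingers":70},{"linear":[0,0,0],"spin":-0.09,"fingers":70},{"linear":[0,0,0],"spin":-0.09,"fingers":70},{"linear":[0,0,0],"spin":-0.09,"fingers":70},{"linear":[0,0,0],"spin":-0.09,"fingers":70},{"linear":[0,0,0],"spin":-0.09,"fingers":70},{"linear":[0,0,0],"spin":-0.09,"fingers":70},{"linear":[0,0,0],"spin":-0.03,"fingers":70},{"linear":[0,0,0],"spin":0,"fingers":70}]'
python3 - <<'E'
from h import *
grab('wrist','w7'); im,p=cloud('w7'); q=p.reshape(-1,3)
def rect(q,name):
    (c,s,a)=cv2.minAreaRect((q[:,:2]*1000).astype(np.float32)); print(name,len(q),np.round(c,1),np.round(s,1),round(a,1),np.median(q[:,2]).round(4))
def sel(x0,x1,y0,y1,z0,z1): 
    m=(q[:,0]>x0)&(q[:,0]<x1)&(q[:,1]>y0)&(q[:,1]<y1)&(q[:,2]>z0)&(q[:,2]<z1); return q[m]
rect(sel(.46,.58,.24,.38,.044,.052),'lidh'); rect(sel(.42,.62,.18,.43,.014,.023),'lid')
E
python3 go.py 516.8 309.8 16 263.6
```

```text
time: 13.85
ee_pos: [0.5164, 0.3051, 0.1821]
orientation: [-0.001, -0.665, 0.747, 0.0]
wrist_force: [0.3, -0.1, -0.6]
grip_width: 0.0599
gripper_force: 0.0
lidh 2005 [518.9 310. ] [88.8 15.4] 83.8 0.047
lid 39117 [518.6 310.3] [213.1 164.3] 83.5 0.0172
t 13.9 p [516.5 305.3 182.4] phi 263.35 F [ 0.3 -0.6 -0.8] w 59.7 units [-9.700e-03 -2.000e-04  3.327e-01] mm [-4.900e+00 -1.000e-01  1.664e+02]
spin units -0.0027
```

```bash
python3 -m crank '[{"linear":[-0.009,-0.002,0.04],"spin":-0.003,"fingers":55},{"linear":[0,0,0.08],"spin":0,"fingers":55},{"linear":[0,0,0.08],"spin":0,"fingers":55},{"linear":[0,0,0.07],"spin":0,"fingers":55},{"linear":[0,0,0.035],"spin":0,"fingers":55},{"linear":[0,0,0.014],"spin":0,"fingers":55},{"linear":[0,0,0],"spin":0,"fingers":55}]' 100; python3 go.py 517.5 309.8 22.5 263.6
python3 - <<'E'
from h import *
for n in('top0','t5','t2'):
    im,p=cloud(n); q=p.reshape(-1,3); c=im.reshape(-1,3).astype(int)
    m=(q[:,0]>.42)&(q[:,0]<.63)&(q[:,1]>-.16)&(q[:,1]<.1)&(q[:,2]>.050)&(q[:,2]<.0605)&(c.sum(1)<210)
    a=(q[m][:,:2]*1000).astype(np.float32); (cc,s,an)=cv2.minAreaRect(a); print(n,m.sum(),np.round(cc,1),np.round(s,1),round(an,2))
E
```

```text
time: 14.6
ee_pos: [0.5181, 0.3098, 0.0231]
orientation: [-0.001, -0.667, 0.745, -0.0]
wrist_force: [0.1, -0.3, 0.6]
grip_width: 0.047
gripper_force: 0.0
t 14.6 p [518.1 309.8  23.1] phi 263.68 F [ 0.1 -0.3  0.6] w 47.0 units [0.0002 0.0011 0.0012] mm [0.1 0.6 0.6]
spin units 0.0009
top0 671 [519.4 -30.3] [163.6 213.5] 3.95
t5 725 [519.3 -30.5] [163.5 213.9] 3.95
t2 295 [566.9 -27.1] [ 72.  214.2] 5.23
```

```bash
python3 -m crank '[{"linear":[0,0,0],"spin":0,"fingers":0},{"linear":[0,0,0],"spin":0,"fingers":0},{"linear":[0,0,0],"spin":0,"fingers":0},{"linear":[0,0,0],"spin":0,"fingers":0},{"linear":[0,0,0],"spin":0,"fingers":0},{"linear":[0,0,-0.02],"spin":0,"fingers":0},{"linear":[0,0,-0.04],"spin":0,"fingers":0},{"linear":[0,0,-0.06],"spin":0,"fingers":0},{"linear":[0,0,-0.06],"spin":0,"fingers":0},{"linear":[0,0,-0.03],"spin":0,"fingers":0},{"linear":[0,0,0],"spin":0,"fingers":0}]' 110; python3 go.py 520.1 -30.4 123 274
python3 - <<'E'
from h import *
grab('top','t8'); im,p=cloud('t8'); q=p.reshape(-1,3)
m=(q[:,0]>.40)&(q[:,0]<.64)&(q[:,1]>.17)&(q[:,1]<.45)&(q[:,2]>.108)&(q[:,2]<.135)
(cc,s,an)=cv2.minAreaRect((q[m][:,:2]*1000).astype(np.float32)); print(m.sum(),np.round(cc,1),np.round(s,1),an,np.percentile(q[m][:,2],[2,50,98]))
A=np.c_[q[m][:,:2],np.ones(m.sum())]; print(np.linalg.lstsq(A,q[m][:,2],rcond=None)[0])
E
```

```text
time: 15.7
ee_pos: [0.5192, 0.3112, 0.1317]
orientation: [0.002, -0.667, 0.745, 0.0]
wrist_force: [-0.3, 0.1, -3.8]
grip_width: 0.0137
gripper_force: 108.0
t 15.7 p [519.2 311.2 131.7] phi 263.72 F [-0.3  0.1 -3.8] w 13.7 units [ 0.6789 -0.0765  0.015 ] mm [339.4 -38.2   7.5]
spin units -0.1142
3674 [517.3 309.7] [214.6 164.2] 83.70526123046875 [0.11907089 0.12281405 0.12639195]
[-0.0003375   0.00145647  0.12257858]
```

```bash
python3 -m crank '[{"linear":[0.03,-0.003,0],"spin":0,"fingers":0},{"linear":[0.06,-0.007,0],"spin":0,"fingers":0},{"linear":[0.075,-0.009,0],"spin":0,"fingers":0},{"linear":[0.075,-0.009,0],"spin":0,"fingers":0},{"linear":[0.075,-0.009,0],"spin":0,"fingers":0},{"linear":[0.075,-0.009,0],"spin":0,"fingers":0},{"linear":[0.075,-0.009,0],"spin":0,"fingers":0},{"linear":[0.075,-0.009,0],"spin":0,"fingers":0},{"linear":[0.06,-0.007,0],"spin":0,"fingers":0},{"linear":[0.045,-0.005,0],"spin":0,"fingers":0},{"linear":[0.03,-0.002,0],"spin":0,"fingers":0},{"linear":[0,0,0],"spin":-0.04,"fingers":0},{"linear":[0,0,0],"spin":-0.05,"fingers":0},{"linear":[0,0,0],"spin":-0.024,"fingers":0},{"linear":[0,0,0],"spin":0,"fingers":0},{"linear":[0,0,0],"spin":0,"fingers":0}]'; python3 go.py 520.9 -28.6 100 273.97
cat > lid.py <<'E'
from h import *
import sys
n=sys.argv[1]; z0,z1=float(sys.argv[2]),float(sys.argv[3])
grab('top',n); im,p=cloud(n); q=p.reshape(-1,3)
m=(q[:,0]>.40)&(q[:,0]<.64)&(q[:,1]>-.16)&(q[:,1]<.1)&(q[:,2]>z0)&(q[:,2]<z1)
(cc,s,an)=cv2.minAreaRect((q[m][:,:2]*1000).astype(np.float32)); print(m.sum(),np.round(cc,1),np.round(s,1),an,np.percentile(q[m][:,2],[2,50,98]))
A=np.c_[q[m][:,:2],np.ones(m.sum())]; print(np.linalg.lstsq(A,q[m][:,2],rcond=None)[0])
E
python3 lid.py t9 .105 .135
```

```text
time: 17.35
ee_pos: [0.5197, -0.0294, 0.1285]
orientation: [0.001, 0.731, -0.682, -0.001]
wrist_force: [-0.1, 0.6, -4.0]
grip_width: 0.0137
gripper_force: 107.8
t 17.35 p [519.7 -29.4 128.5] phi 273.93 F [-0.1  0.6 -4. ] w 13.7 units [-0.0014 -0.0027  0.0571] mm [-0.7 -1.3 28.5]
spin units -0.0004
1589 [518.1 -30.7] [164.  214.1] 3.850874423980713 [0.11644027 0.12003177 0.12337851]
[-0.00322842 -0.0018762   0.12148272]
```

```bash
python3 -m crank '[{"linear":[-0.001,-0.0025,0.02],"spin":0,"fingers":0},{"linear":[0,0,0.03],"spin":0,"fingers":0},{"linear":[0,0,0.02],"spin":0,"fingers":0},{"linear":[0,0,0.008],"spin":0,"fingers":0},{"linear":[0,0,0],"spin":0,"fingers":0},{"linear":[0,0,0],"spin":0,"fingers":0}]'; python3 go.py 520.9 -28.6 75 273.97; python3 lid.py t10 .07 .092
```

```text
time: 18.0
ee_pos: [0.5219, -0.0287, 0.0905]
orientation: [-0.0, 0.731, -0.682, 0.0]
wrist_force: [-0.0, -0.1, -3.5]
grip_width: 0.014
gripper_force: 107.8
t 18.0 p [521.9 -28.7  90.5] phi 273.99 F [-0.  -0.1 -3.5] w 14.0 units [-0.0003  0.002   0.031 ] mm [-0.2  1.  15.5]
spin units 0.0002
1577 [520.3 -30. ] [164.  214.1] 3.9679625034332275 [0.07813757 0.08191235 0.08558116]
[-0.0017823  -0.00247611  0.08268939]
```

```bash
python3 -m crank '[{"linear":[0,0.0015,0.008],"spin":0,"fingers":0},{"linear":[0,0,0.008],"spin":0,"fingers":0},{"linear":[0,0,0.006],"spin":0,"fingers":0},{"linear":[0,0,0.006],"spin":0,"fingers":0},{"linear":[0,0,0.002],"spin":0,"fingers":0},{"linear":[0,0,0],"spin":0,"fingers":0}]'; python3 go.py 520.9 -28.6 75 273.97; python3 lid.py t11 .055 .08
```

```text
time: 18.65
ee_pos: [0.5207, -0.0288, 0.075]
orientation: [0.0, 0.731, -0.682, -0.0]
wrist_force: [0.2, 0.7, -4.3]
grip_width: 0.014
gripper_force: 107.8
t 18.65 p [520.7 -28.8  75. ] phi 273.98 F [ 0.2  0.7 -4.3] w 14.0 units [-0.0004 -0.0005 -0.    ] mm [-0.2 -0.3 -0. ]
spin units 0.0001
1568 [519.1 -30.2] [164.1 214.2] 3.9505584239959717 [0.06242343 0.06643288 0.07000028]
[-0.00233203 -0.00342994  0.06740168]
```

```bash
python3 -m crank '[{"linear":[0,0,0.002],"spin":0,"fingers":0},{"linear":[0,0,0.002],"spin":0,"fingers":0},{"linear":[0,0,0],"spin":0,"fingers":0}]'
```

```text
time: 19.0
ee_pos: [0.521, -0.0288, 0.0741]
orientation: [-0.0, 0.731, -0.682, 0.0]
wrist_force: [-1.5, 0.4, 2.4]
grip_width: 0.0136
gripper_force: 108.8
```

Weight has transferred to the case. I'll release, rise and check.

```bash
python3 -m crank '[{"linear":[0,0,0],"spin":0,"fingers":40},{"linear":[0,0,0],"spin":0,"fingers":40},{"linear":[0,0,0],"spin":0,"fingers":40},{"linear":[0,0,-0.03],"spin":0,"fingers":40},{"linear":[0,0,-0.08],"spin":0,"fingers":40},{"linear":[0,0,-0.1],"spin":0,"fingers":40},{"linear":[0,0,-0.06],"spin":0,"fingers":40},{"linear":[0.05,0,0],"spin":0,"fingers":40},{"linear":[0.09,0,0],"spin":0,"fingers":40},{"linear":[0.09,0,0],"spin":0,"fingers":40},{"linear":[0.09,0,0],"spin":0,"fingers":40},{"linear":[0.09,0,0],"spin":0,"fingers":40},{"linear":[0.05,0,0],"spin":0,"fingers":40},{"linear":[0,0,0],"spin":0,"fingers":40}]'; python3 lid.py t12 .055 .08
python3 - <<'E'
from h import *
grab('scene','s12'); im,p=cloud('t12'); im0,p0=cloud('top0')
for k,(u,v) in dict(jar=(376,140),mug=(228,142),ink=(360,272),dish=(253,272),ham=(280,107),drv=(440,127),slab=(173,139),seal1=(309,148),seal2=(319,278)).items(): print(k,(p[v,u]-p0[v,u]).round(3))
I=cv2.imread('pics/s12.png'); cv2.imwrite('pics/v12.png',cv2.resize(I[110:290,100:340],(800,600),interpolation=2))
E
```

```text
time: 20.4
ee_pos: [0.5366, -0.2613, 0.2076]
orientation: [0.0, 0.73, -0.684, 0.0]
wrist_force: [-0.2, 0.9, -0.8]
grip_width: 0.0341
gripper_force: 0.0
4771 [519.4 -30. ] [163.8 214. ] 3.9777474403381348 [0.06167291 0.06549511 0.06948918]
[-7.90319359e-04  1.03156631e-05  6.59214624e-02]
jar [-0.09   0.097  0.415]
mug [ 0.     0.    -0.002]
ink [0.066 0.103 0.571]
dish [ 0.    -0.     0.001]
ham [ 0.001  0.    -0.003]
drv [ 0.    -0.001 -0.002]
slab [ 0.     0.    -0.001]
seal1 [ 0.001 -0.    -0.003]
seal2 [0.    0.    0.001]
```

View pics/v12.png

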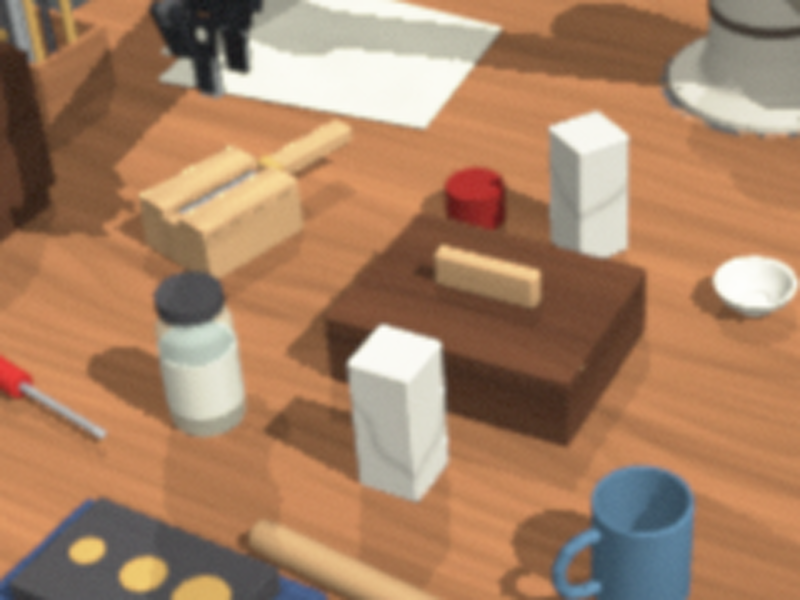

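The lid sits flush on the case (490,330): its top is level at 65.5–66 mm and centred. The scraper is home in its block (250,190). The bystanders are where they were; jar and inktin are under the arm in the top view but in place here.

```bash
python3 -c "
from bench import hand_in; print(hand_in())"
```

```text
the job is handed in; nothing more can be done
None
```

The job is handed in after about 20 s of the 72 s allowed: the tall seal lies flat in the case, the scraper is fully home in its block, and the lid is seated flush and level.

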